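# Set the depth dial of a key cutting machine by clicks and clamp the key

### The arm

A 6-joint arm with a two-finger parallel gripper is mounted at the origin on the work surface. World frame = base frame: x ahead of the robot, y to its left, z up, the work surface at z = 0. Lengths are in mm, angles in rad, forces in N, time in s.
With the tool pointing down it reaches from about 275 to 825 mm from the base axis. Payload 5.2 kg.
Tool frame: the origin (TCP) lies midway between the tips of the shut fingers; the grasp point (between the pads) lies env.grip_depth behind it (env.grip_depth is the distance from the TCP to the grasp point, in mm); z points along the fingers, y is the direction in which the jaws open and shut (so a half turn about z gives the same grasp; the last joint's range is limited). The gripper opens to 93 mm and grips with 3 to 60 N. Pads are 15 mm wide; open, the fingers measure 128 mm over their backs; the gripper's body (75 mm by 188 mm) begins 65 mm behind the grasp point.
Start: joints at [-1.319, 0.259, 1.535, -0, 1.348, -0.203], TCP at [241.626, -494.087, 187.453] pointing down, gripper open.
Joint ranges: [-3.14, 3.14], [-0.91, 2.08], [0.19, 2.58], [-1.22, 4.36], [0.22, 2.71], [-3.12, 3.12]. Speed limits (rad/s): [2.57, 2.57, 3.14, 3.14, 3.14, 3.14].

### API

Orientations are given as a unit quaternion [x, y, z, w].
In Python, from cell import env gives the robot as it stands.
- The arm moves only by the tool step_arm, never from a script. Its argument "targets" is a list that holds one entry, the list of rows, each a list of 7 numbers: the turn, a rotation vector about the world's x, y, z in degrees, then the shift along the world's x, y, z in cm, then the finger opening in cm, from 0 to 9.3. In form: [[[rx, ry, rz, dx, dy, dz, gripper], ...]]. A call has 1 to 5 rows; each row shifts and turns the commanded pose from where the row before left it; what a row does not reach is not made up. A row lasts 1/12 s, in which the tool goes at most 41.7 mm and 7.16 degrees, less where a joint would pass 70% of its speed; a pose out of reach is approached as far as the arm can. A call with a gripper value outside its range is refused whole. The fingers move at their own pace and stop on an object; "force" is the grip in N (left out, the last holds). Time passes only in rows, so rows that do not move let the fingers close. It gives the time, the measured TCP pose, the force and the opening at its end, in the units of the state.
- env.state(): the state, without advancing time (a new reading comes with each control period).
- env.capture(name): name is "scene" or "top"; returns a dict with "frame" (420x560x3 uint8, red, green, blue), "fovy" (degrees; the focal length in pixels is half the picture's height over the tangent of half this angle, whatever the lens; pixels are square), "cx", "cy" (the principal point, pixels), "dist_coeffs" ([k1, k2, p1, p2, k3] as OpenCV has them; the pictures are not rectified), "rvec" (rotation vector, rad) and "tvec" (3), from world to camera coordinates, as OpenCV has them. Camera axes: x right, y down, z forward; pixel columns grow to the right and rows downward; lengths in mm; the calibration is good to about 2 mm. A picture is of the moment at which its call begins. There is no depth.
- env.sign_off(): hands the job in, once; it reports no verdict.
Trained networks look in the newest picture that a camera, given by its name, has taken for a name from the list of things; names that differ only in an ending like _2 or _b are one class to them, and where a whole thing is asked for, a point or a joint stands for the part that bears it (a point fixed in the world has none). Each returns a list of dicts, best first, with "confidence" (0 to 1); they miss things now and then, are a little off and sometimes report something else, mostly with a low value. They report only what shows in the picture. A call takes as long as a camera call.
- env.cut_out(camera, thing): "pixels" (420x560 bool, what is visible of it) and "rect" ([left, top, right, bottom] in pixels, round what is visible of it).
The state is a dict: "time_s": time; "joints": joint angles; "joint_velocities": joint speeds; "tau": joint torques, N m; "eef_pos": TCP position; "ee_rot": TCP orientation; "contact_force": force on the tool from outside, world axes, zero at the start; "wrist_torque": the same for the moment, N m; "finger_gap": finger opening in mm.
Only numpy, scipy, OpenCV 4.12 (cv2) and the standard library are available. Lean on these libraries where they do the work, as an engineer would, in place of code of your own. Each camera call takes 0.05 s, during which the arm holds its last target. There are 200 camera calls.

### The job

Set up the key cutting machine on the shop counter: turn its black click dial anticlockwise back to its stop without forcing it, then click it exactly five steps clockwise from the stop and let go of it. Only then push the clamp lever at the other end of the machine fully over, away from the front, and leave the other things on the counter where they are.

Things in the scene. Friction and masses are not known exactly. Their poses are not given: they have to be found in the camera images.
- machine: Grey key cutting machine fixed to the counter, 200 (x) x 340 (y) x 90 mm tall. Origin: centre of underside; x points from front to rear, y to the left seen from the front, z up. On its top: the dial's vertical axis at (-30, 95) mm, the clamp lever's pivot at (-30, -90), 112 mm above the counter, between them a key vise 36 mm wide, 26 high, x -70 to -10; along the rear (x over 40 mm) a hump 35 high.
- dial: Black click dial: a disc 68 mm across, face 7 mm above the machine's top, with an upright grip bar 50 mm long (x axis), 14 thick (y), top 48 above the machine's top. Origin: on its axis at the machine's top. 24 clicks a turn (15 degrees each). Anticlockwise from above it ends at a stop, click 0; clicks count clockwise from there; a second stop is at click 10. It starts at rest at click 3 to 6.
- dial_grip (a point): Centre of the grip bar, 123 mm above the counter; axes as the dial's. The bar sits on an elastic coupling (0.4 N m/rad): under load it runs ahead of the clicking shaft by torque / 0.4 and springs back when let go. A click gives way suddenly at 0.13 to 0.21 N m (varies), 0.33 to 0.52 rad of twist, then the torque drops to near nothing; over 0.23 N m is met only at a stop.
- dial_pointer (a point): Tip of the pointer line on the dial's disc, 32 mm from the axis along the dial's own -x, 97 mm above the counter. Let go at click n, it points 15 n degrees clockwise (from above) of the machine's front (its -x); click 0 straight to the front, click 5 at 75 degrees, nearly machine +y. Pressed against the stop more than 0.9 rad past straight front (0.36 N m), it overloads the stop.
- clamp (a joint): Clamp lever angle: 0 leaning to the machine's front (-x) by 0.5 rad from upright, 1.0 fully over to the rear (+x). Turns about the machine's y axis, stays where it is left (friction about 0.06 N m).
- clamp_tip (a point): Centre of the 26 mm black ball at the end of the clamp lever, 70 mm from the pivot; its rod is 10 mm thick. The lever's block, 70 x 50 x 25 mm, stands on the machine's top under it.
- elbow: Loose white plastic pipe elbow, two 32 mm thick legs 45 mm long; lies flat, origin under its corner. To be left alone.
- tee: Loose white plastic pipe tee, 80 mm long, 32 mm thick; origin under its middle. To be left alone.
- nipple: Loose brown threaded pipe nipple standing upright, 36 mm across, 48 mm tall; origin under its middle. To be left alone.
- padlock: Loose brass padlock lying flat, 45 x 40 x 18 mm plus shackle; origin under its body. To be left alone.
- tape: Loose tape measure, 65 x 35 x 60 mm tall; origin under its middle. To be left alone.
- driver: Loose screwdriver lying along its x axis, about 0.2 m long, handle to -x. To be left alone.
- putty: Loose putty tin, 76 mm across, 85 mm tall; origin under its middle. To be left alone.

How it is judged (in metres and radians):
On the way, in this order (a step that is already met when the one before it is completed fails the run):
1. the dial is turned back to its stop (held against it, the pointer over 0.32 rad past straight front, or let go there) (x of dial_pointer in the frame of machine below -0.03 m and (y of dial_pointer in the frame of machine below 0.0849 m or (y of dial_pointer in the frame of machine below 0.0985 m and contact force between dial and anything else below 0.5 N))), for 0.1 s.
2. the dial stands five clicks clockwise from the stop, let go (x of dial_pointer in the frame of machine between -0.0414 and -0.0352 m and y of dial_pointer in the frame of machine above 0.115 m and contact force between dial and anything else below 0.5 N), for 0.3 s.
3. the clamp lever is pushed fully over with the dial still at five clicks (x of dial_pointer in the frame of machine between -0.0414 and -0.0352 m and y of dial_pointer in the frame of machine above 0.115 m and value of joint clamp above 0.9 rad), for 0.1 s.
At the end, for the whole second after the job is handed in: The dial rests untouched at the fifth click clockwise from its stop (pointer within 0.1 rad of 75 degrees) and the clamp lever is fully over to the rear (above 0.9 of 1.0 rad) (all of step 3 and contact force between dial and anything else below 0.5 N).
It fails at once if the dial is forced against its stop (pointer more than 0.9 rad past the stop position) (y of dial_pointer in the frame of machine below 0.0699 m).
It fails at once if another thing on the counter is moved by more than 30 mm (distance of any of elbow, tee, nipple, padlock, tape, driver, putty from where it was at the start of the episode above 0.03 m).
It also fails if it takes over 67 s, if anything falls off the work surface, if the arm or the gripper's body presses on something with over 40 N, if the wrist force passes 120 N, or if a joint passes its speed limit or range.

## Working session

There is one attempt and no reset: what is moved stays moved. The work goes in short steps, Python scripts to look and compute and a tool call to move; the robot and the scene stay as the last step left them, time stands still between calls to the robot, and variables do not carry over. Pictures are saved under pics/ and viewed, on a budget of 10 in all, crops included, one or two more only if the job needs it, and the job is handed in when it is done.

Besides the shell and the picture viewer there is one more tool, called by a JSON object that holds its "api" and its "payload", one argument or row to a line. step_arm: Moves the arm, as the interface text tells. Its arguments: {"type":"object","properties":{"targets":{"type":"array","items":{"type":"array","items":{"type":"array","items":{"type":"number"}}}},"force":{"type":"number"}},"required":["targets"]}

```bash
mkdir -p pics; ls; python3 - <<'E'
from cell import env
import cv2,numpy as np
print(env.state(), env.grip_depth)
fs=[]
for n in ("scene","top"):
    c=env.capture(n); fs.append(c.pop("frame")); print(n,c)
    for t in ("machine","dial","clamp","dial_pointer"):
        try:
            for d in env.cut_out(n,t)[:2]:
                m=d["pixels"]; ys,xs=np.nonzero(m); print(t,d["confidence"],d["rect"],xs.mean(),ys.mean())
        except Exception as e: print(t,e)
    cv2.imwrite(f"pics/{n}0.png",cv2.cvtColor(fs[-1],cv2.COLOR_RGB2BGR))
E
```

```text
pics
{'time_s': 0.0, 'joints': array([-1.31878368e+00,  2.59313903e-01,  1.53607649e+00, -6.05529099e-05,
        1.34799295e+00, -2.02792685e-01]), 'joint_velocities': array([1.87109098e-03, 3.20905443e-04, 1.64222258e-03, 2.06401213e-03,
       6.29006619e-05, 2.64148785e-04]), 'tau': array([-6.16048928e-04, -4.37309718e+01, -2.84002447e+01,  7.16332113e-02,
        4.13725956e-02, -1.84277642e-04]), 'eef_pos': array([ 241.4576856 , -493.4927218 ,  186.63606425]), 'ee_rot': array([ 9.74253339e-01,  2.25454273e-01, -5.15453082e-05, -8.94346373e-04]), 'contact_force': array([-0.37570119, -0.01245168, -0.35331604]), 'wrist_torque': array([-0.00945307,  0.06072731, -0.01183569]), 'finger_gap': 93.15634096533017} 18.8
scene {'fovy': 57.23242460586156, 'cx': 276.6052493155152, 'cy': 214.12733898486425, 'dist_coeffs': array([-0.08782324,  0.        ,  0.        ,  0.        ,  0.        ]), 'rvec': array([ 2.32660276,  1.1791483 , -0.36851216]), 'tvec': array([-347.4452563 , -299.01746884, 1395.48264664])}
machine 0.67 [220.4, 165.4, 353.8, 273.6] 287.53653153676385 216.26077360901382
dia
[... 225 characters left out ...]
52291105
dial_pointer 0.28 [257.6, 172.4, 271.3, 189.8] 263.469696969697 182.0151515151515
top {'fovy': 44.52703669778996, 'cx': 287.7743348617898, 'cy': 211.72733863289477, 'dist_coeffs': array([0.01047639, 0.        , 0.        , 0.        , 0.        ]), 'rvec': array([ 2.1082422 , -2.16825939,  0.19293209]), 'tvec': array([  50.14963325,  586.21180365, 1198.89922185])}
machine 0.91 [196.6, 186.3, 342.0, 271.2] 267.557003257329 228.55636768094067
dial 0.78 [213.3, 225.2, 239.3, 258.7] 227.20684736091297 240.11126961483595
dial_pointer 0.92 [212.2, 226.7, 242.7, 256.5] 226.94753086419752 240.26234567901236
dial_pointer 0.22 [304.8, 236.1, 311.3, 252.3] 308.46031746031747 245.82539682539684
```

```bash
python3 - <<'E'
import cv2,numpy as np
a=cv2.imread("pics/scene0.png")[130:310,180:400]; b=cv2.imread("pics/top0.png")[150:310,170:390]
a=cv2.resize(a,(660,540),interpolation=cv2.INTER_CUBIC)
b=cv2.resize(b,(792,576),interpolation=cv2.INTER_CUBIC)
cv2.imwrite("pics/a.png",a);cv2.imwrite("pics/b.png",b)
E
```

```text
(no output)
```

View pics/top0.png

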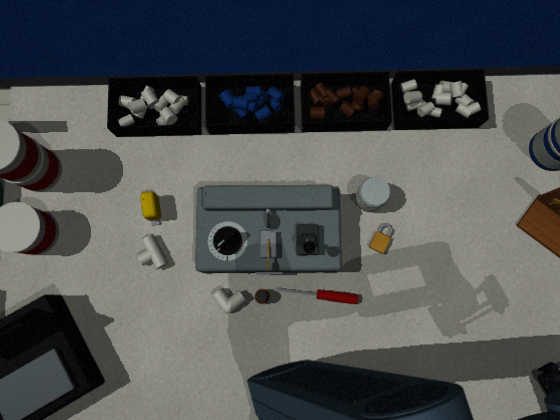

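View pics/b.png

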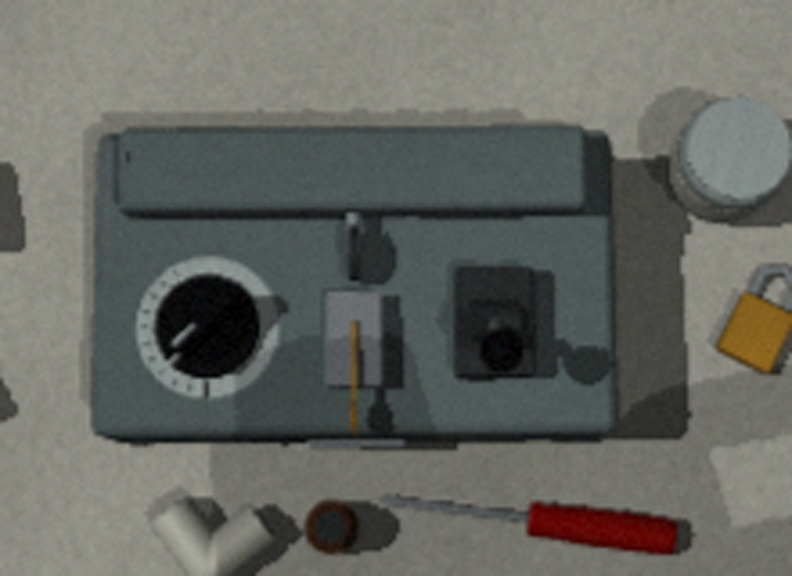

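View pics/a.png

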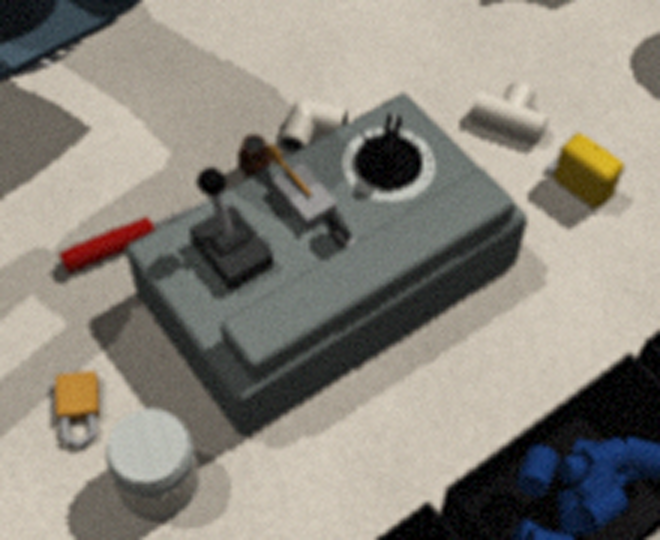

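Pictures show the machine square to the view: dial at top-image pixel (227,240) with the pointer to the lower left (front-left), and lever ball at (309,247) leaning to the front. The elbow, nipple and driver lie in front of the machine. Next I fit the machine pose.

```bash
cat > h.py <<'E'
from cell import env
import cv2,numpy as np
from scipy.optimize import minimize
def K(c):
    f=210/np.tan(np.radians(c["fovy"]/2)); return np.array([[f,0,c["cx"]],[0,f,c["cy"]],[0,0,1]])
def proj(c,P): return cv2.projectPoints(np.asarray(P,float).reshape(-1,3),c["rvec"],c["tvec"],K(c),c["dist_coeffs"])[0].reshape(-1,2)
def unproj(c,uv,z):
    uv=np.asarray(uv,float).reshape(-1,1,2); n=cv2.undistortPoints(uv,K(c),c["dist_coeffs"]).reshape(-1,2)
    R=cv2.Rodrigues(c["rvec"])[0]; o=-R.T@c["tvec"]; d=np.c_[n,np.ones(len(n))]@R
    return o+d*((z-o[2])/d[:,2])[:,None]
def M2W(p,P):
    P=np.asarray(P,float).reshape(-1,3); c,s=np.cos(p[2]),np.sin(p[2])
    return np.c_[p[0]+c*P[:,0]-s*P[:,1],p[1]+s*P[:,0]+c*P[:,1],P[:,2]]
E
python3 - <<'E'
from h import *
cs={n:env.capture(n) for n in("scene","top")}
ms={n:env.cut_out(n,"machine")[0]["pixels"] for n in cs}
B=np.array([[x,y,z] for x in(-100,100) for y in(-170,170) for z in(0,90)]+[])
H=np.array([[x,y,z] for x in(45,95) for y in(-155,155) for z in(90,125)])
def cost(p,names=("scene","top")):
    t=0
    for n in names:
        im=np.zeros((420,560),np.uint8)
        for Q in(B,H):
            h=cv2.convexHull((proj(cs[n],M2W(p,Q))*16).astype(np.int32)); cv2.fillConvexPoly(im,h,255,cv2.LINE_AA,4)
        a=im/255.;m=ms[n]; t+=1-np.minimum(a,m).sum()/np.maximum(a,m).sum()
    return t
d=unproj(cs["top"],[[227,240]],110)[0]; print(d)
p0=[d[0]+30,d[1]-95,0.0]
for nm in(("scene","top"),("top",),("scene",)):
    r=minimize(cost,p0,args=(nm,),method="Nelder-Mead",options=dict(initial_simplex=[p0,[p0[0]+10,p0[1],0],[p0[0],p0[1]+10,0],[p0[0],p0[1],.05]])); print(nm,r.x,r.fun)
    if len(nm)==2: p=r.x
u=unproj(cs["top"],np.array([[95,432],[615,432]])/3.6+[170,150],90); print(u, "edge yaw",np.arctan2(*(u[1]-u[0])[:2])) 
for nme,Q in(("axis97",[-30,95,97]),("top138",[-30,95,138]),("ball",[-63.6,-90,173.4])):
    W=M2W(p,Q); print(nme,W,[proj(cs[n],W) for n in cs])
# overlay
f=cv2.cvtColor(cs["top"]["frame"],cv2.COLOR_RGB2BGR)[200:280,180:350]
s=4.6
g=cv2.resize(f,None,fx=s,fy=s,interpolation=cv2.INTER_CUBIC)
o=lambda P:tuple(((proj(cs["top"],M2W(p,P))[0]-[180,200]+.5)*s).astype(int))
for n in range(11):
    a=np.radians(15*n); q=[-30-33*np.cos(a),95+33*np.sin(a),97]; cv2.circle(g,o(q),2,(0,0,255) if n!=5 else (0,255,0),-1)
for P in ([-30,95,138],[-63.6,-90,173.4],[-100,170,90],[-100,-170,90],[-100,170,0]): cv2.drawMarker(g,o(P),(0,255,255),0,10)
cv2.imwrite("pics/ov.png",cv2.convertScaleAbs(g,alpha=1.6,beta=20))
E
```

```text
[515.24389987 175.48784919 110.        ]
('scene', 'top') [ 5.43436368e+02  8.24049151e+01 -2.16628827e-02] 0.1261134351136075
('top',) [ 5.44554486e+02  8.12716892e+01 -1.48976754e-02] 0.04285841030510551
('scene',) [ 5.40714734e+02  8.29206261e+01 -2.97494828e-02] 0.07934820602177606
[[450.09963311 248.62283551  90.        ]
 [440.63685507 -84.3498155   90.        ]] edge yaw -3.113181215822739
axis97 [[515.50121969 178.03246077  97.        ]] [array([[309.77710444, 182.41907539]]), array([[226.50383914, 240.55868357]])]
top138 [[515.50121969 178.03246077 138.        ]] [array([[310.5939141 , 173.64758978]]), array([[224.50778266, 238.49296087]])]
ball [[477.90178343  -6.19631655 173.4       ]] [array([[249.08656969, 188.42295371]]), array([[308.19666345, 251.52738193]])]
```

View pics/ov.png

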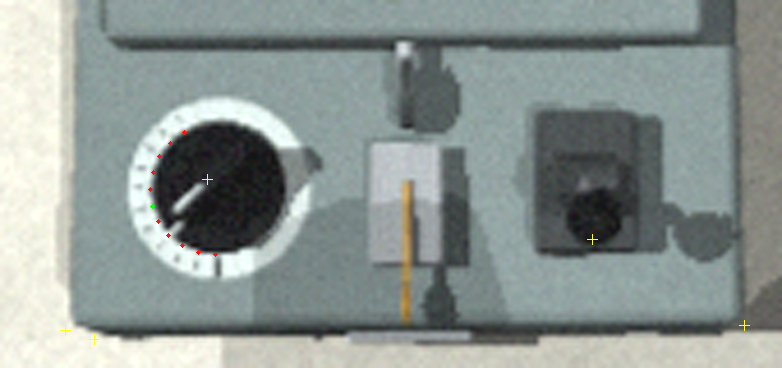

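Overlay agrees with the ring centre; pointer sits near click 3 (crop (166,232)). Moving above the dial.

{"api": "step_arm", "payload": {
  "targets": [
    [[0,0,5.4,1.37,3.36,1.0,5],[0,0,5.4,1.37,3.36,1.0,5],[0,0,5.4,1.37,3.36,1.0,5],[0,0,5.4,1.37,3.36,1.0,5],[0,0,5.4,1.37,3.36,1.0,5]]
  ]
}}

```text
time_s: 1.12
eef_pos: [310.4, -324.5, 237.9]
ee_rot: [0.894, 0.448, 0.0, 0.0]
contact_force: [0.3, 0.4, 0.6]
finger_gap: 64.3
```

{"api": "step_arm", "payload": {
  "targets": [
    [[0,0,5.4,1.37,3.36,0,5],[0,0,5.4,1.37,3.36,0,5],[0,0,5.4,1.37,3.36,0,5],[0,0,5.4,1.37,3.36,0,5],[0,0,5.4,1.37,3.36,0,5]]
  ]
}}

```text
time_s: 1.53
eef_pos: [378.9, -156.4, 237.8]
ee_rot: [0.764, 0.645, 0.0, 0.0]
contact_force: [0.5, 0.1, -0.1]
finger_gap: 50.0
```

{"api": "step_arm", "payload": {
  "targets": [
    [[0,0,5.4,1.37,3.36,0,5],[0,0,5.4,1.37,3.36,0,5],[0,0,5.4,1.37,3.36,0,5],[0,0,5.4,1.37,3.36,0,5],[0,0,5.4,1.37,3.36,0,5]]
  ]
}}

```text
time_s: 1.95
eef_pos: [447.5, 11.8, 237.8]
ee_rot: [0.592, 0.806, 0.0, 0.0]
contact_force: [0.5, -0.4, -0.2]
finger_gap: 50.0
```

{"api": "step_arm", "payload": {
  "targets": [
    [[0,0,5.4,1.37,3.36,0,5],[0,0,5.4,1.37,3.36,0,5],[0,0,5.4,1.37,3.36,0,5],[0,0,5.4,1.37,3.36,0,5],[0,0,5.4,1.37,3.36,0,5]]
  ]
}}

```text
time_s: 2.37
eef_pos: [516.0, 179.9, 237.6]
ee_rot: [0.388, 0.922, 0.0, 0.0]
contact_force: [0.8, 0.3, -0.2]
finger_gap: 50.2
```

{"api": "step_arm", "payload": {
  "targets": [
    [[0,0,0,0,0,0,5],[0,0,0,0,0,0,5],[0,0,0,0,0,0,5]]
  ]
}}

```text
time_s: 2.62
eef_pos: [515.2, 177.6, 237.1]
ee_rot: [0.39, 0.921, -0.0, -0.0]
contact_force: [-0.1, -0.7, 0.0]
finger_gap: 49.9
```

```bash
cat >> h.py <<'E'
def st():
    s=env.state(); x,y,z,w=s["ee_rot"]
    from scipy.spatial.transform import Rotation as R
    m=R.from_quat(s["ee_rot"]).as_matrix()
    print("t",round(s["time_s"],2),"pos",s["eef_pos"].round(1),"jawyaw",np.degrees(np.arctan2(m[1,1],m[0,1])).round(2),"toolz",m[:,2].round(3),"F",s["contact_force"].round(1),"T",s["wrist_torque"].round(3),"gap",round(s["finger_gap"],1),"j",s["joints"].round(2))
E
python3 -c "from h import *;st()"
```

```text
t 2.62 pos [515.2 177.6 237.1] jawyaw 44.03 toolz [-0.001 -0.001 -1.   ] F [-0.1 -0.7  0. ] T [-0.042 -0.093  0.011] gap 49.9 j [ 0.13  0.22  1.46 -0.    1.46 -0.64]
```

{"api": "step_arm", "payload": {
  "targets": [
    [[0,0,0,0,0,-3,5],[0,0,0,0,0,-3,5],[0,0,0,0,0,-3,5],[0,0,0,0,0,-2,5],[0,0,0,0,0,-1,5]]
  ]
}}

```text
time_s: 3.03
eef_pos: [513.4, 175.9, 114.9]
ee_rot: [0.392, 0.92, -0.001, -0.002]
contact_force: [-1.1, -1.3, 0.2]
finger_gap: 50.1
```

{"api": "step_arm", "payload": {
  "targets": [
    [[0,0,0,0,0,-1,5],[0,0,0,0,0,0,5],[0,0,0,0,0,0,5],[0,0,0,0,0,0,2.5],[0,0,0,0,0,0,2.5]]
  ]
}}

```text
time_s: 3.45
eef_pos: [516.7, 178.0, 108.9]
ee_rot: [0.39, 0.921, 0.001, 0.001]
contact_force: [0.6, 0.9, 1.0]
finger_gap: 41.0
```

```bash
python3 - <<'E'
from h import *
st()
c=env.capture("scene"); f=cv2.cvtColor(c["frame"],cv2.COLOR_RGB2BGR)[110:260,220:400]
cv2.imwrite("pics/s1.png",cv2.resize(f,None,fx=4,fy=4,interpolation=cv2.INTER_CUBIC))
E
```

```text
t 3.45 pos [516.7 178.  108.9] jawyaw 44.05 toolz [ 0.003  0.    -1.   ] F [0.6 0.9 1. ] T [ 0.014 -0.108 -0.04 ] gap 41.0 j [ 0.13  0.32  1.66 -0.    1.16 -0.64]
```

View pics/s1.png

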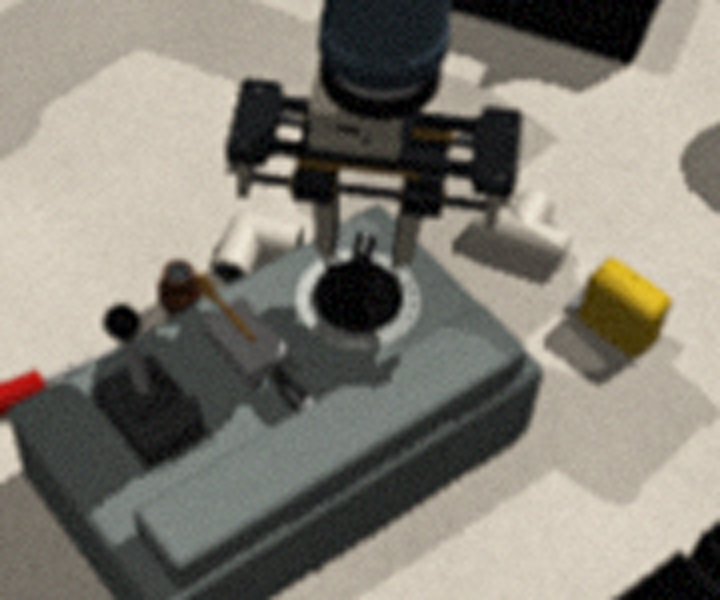

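The fingers straddle the bar (its two edges at crop (365,245), fingers at 330 and 405). Closing lightly first.

{"api": "step_arm", "payload": {
  "targets": [
    [[0,0,0,0,0,-0.3,1.8],[0,0,0,0,0,0,1.0],[0,0,0,0,0,0,1.0],[0,0,0,0,0,0,1.0],[0,0,0,0,0,0,1.0]]
  ],
  "force": 6
}}

```text
time_s: 3.92
eef_pos: [515.3, 177.8, 104.5]
ee_rot: [0.39, 0.921, -0.0, -0.0]
contact_force: [-1.1, -0.7, 1.5]
finger_gap: 13.8
```

{"api": "step_arm", "payload": {
  "targets": [
    [[0,0,0,0,0,0,1.0],[0,0,0,0,0,0,1.0],[0,0,0,0,0,0,1.0]]
  ]
}}

```text
time_s: 4.17
eef_pos: [515.4, 177.8, 104.4]
ee_rot: [0.39, 0.921, -0.0, -0.0]
contact_force: [-2.1, -1.9, 1.3]
finger_gap: 13.5
```

```bash
python3 -c "from h import *;st()"
```

```text
t 4.17 pos [515.4 177.8 104.4] jawyaw 44.06 toolz [-0. -0. -1.] F [-2.1 -1.9  1.3] T [-0.279  0.138 -0.01 ] gap 13.5 j [ 0.13  0.32  1.66 -0.    1.16 -0.64]
```

{"api": "step_arm", "payload": {
  "targets": [
    [[0,0,0,-0.07,-0.07,0,1.0],[0,0,0,0,0,0,1.0],[0,0,0,0,0,0,1.0]]
  ]
}}

```text
time_s: 4.42
eef_pos: [515.2, 177.5, 104.5]
ee_rot: [0.39, 0.921, 0.0, 0.0]
contact_force: [0.1, 0.6, 0.3]
finger_gap: 13.5
```

```bash
python3 -c "from h import *;st()"
```

```text
t 4.42 pos [515.2 177.5 104.5] jawyaw 44.06 toolz [ 0.001  0.001 -1.   ] F [0.1 0.6 0.3] T [ 0.159 -0.148 -0.001] gap 13.5 j [ 0.13  0.32  1.67  0.    1.16 -0.64]
```

{"api": "step_arm", "payload": {
  "targets": [
    [[0,0,0,0,0,0,1.0],[0,0,0,0,0,0,1.0],[0,0,0,0,0,0,1.0]]
  ],
  "force": 50
}}

```text
time_s: 4.67
eef_pos: [515.2, 177.4, 104.5]
ee_rot: [0.39, 0.921, 0.0, 0.0]
contact_force: [1.0, 1.5, -0.4]
finger_gap: 12.2
```

```bash
python3 -c "from h import *;st()"
```

```text
t 4.67 pos [515.2 177.4 104.5] jawyaw 44.06 toolz [ 0.  0. -1.] F [ 1.   1.5 -0.4] T [ 0.218 -0.184 -0.029] gap 12.2 j [ 0.13  0.32  1.67  0.    1.16 -0.64]
```

{"api": "step_arm", "payload": {
  "targets": [
    [[0,0,5,0,0,0,1.0],[0,0,5,0,0,0,1.0],[0,0,5,0,0,0,1.0],[0,0,5,0,0,0,1.0]]
  ]
}}

```text
time_s: 5.0
eef_pos: [514.8, 177.1, 104.5]
ee_rot: [0.222, 0.975, -0.0, -0.0]
contact_force: [-1.1, -0.7, 1.8]
finger_gap: 12.2
```

```bash
python3 -c "from h import *;st()"
```

```text
t 5.0 pos [514.8 177.1 104.5] jawyaw 64.3 toolz [-0. -0. -1.] F [-1.1 -0.7  1.8] T [-0.017 -0.048 -0.07 ] gap 12.2 j [ 0.13  0.32  1.67 -0.    1.16 -1.  ]
```

{"api": "step_arm", "payload": {
  "targets": [
    [[0,0,5,0,0,0,1.0],[0,0,5,0,0,0,1.0],[0,0,5,0,0,0,1.0],[0,0,5,0,0,0,1.0]]
  ]
}}

```text
time_s: 5.33
eef_pos: [514.6, 176.5, 104.5]
ee_rot: [0.05, 0.999, -0.001, -0.0]
contact_force: [-1.8, -2.7, 2.0]
finger_gap: 12.3
```

```bash
python3 -c "from h import *;st()"
```

```text
t 5.33 pos [514.6 176.5 104.5] jawyaw 84.29 toolz [-0.001 -0.001 -1.   ] F [-1.8 -2.7  2. ] T [-0.3    0.05  -0.194] gap 12.3 j [ 0.13  0.32  1.67 -0.    1.16 -1.34]
```

{"api": "step_arm", "payload": {
  "targets": [
    [[0,0,5,0,0,0,1.0],[0,0,5,0,0,0,1.0],[0,0,5,0,0,0,1.0],[0,0,5,0,0,0,1.0]]
  ]
}}

```text
time_s: 5.67
eef_pos: [514.6, 176.0, 104.5]
ee_rot: [-0.124, 0.992, -0.001, -0.001]
contact_force: [-2.4, -3.8, 3.1]
finger_gap: 12.4
```

```bash
python3 -c "from h import *;st()"
```

```text
t 5.67 pos [514.6 176.  104.5] jawyaw 104.3 toolz [-0.001 -0.002 -1.   ] F [-2.4 -3.8  3.1] T [-0.607  0.236 -0.013] gap 12.4 j [ 0.13  0.32  1.67 -0.    1.16 -1.69]
```

{"api": "step_arm", "payload": {
  "targets": [
    [[0,0,5,0,0.03,0,1.0],[0,0,0,0,0.03,0,1.0]]
  ]
}}

```text
time_s: 5.83
eef_pos: [514.7, 176.1, 104.4]
ee_rot: [-0.168, 0.986, -0.001, -0.001]
contact_force: [-0.4, -5.6, 1.5]
finger_gap: 12.2
```

```bash
python3 -c "from h import *;st()"
```

```text
t 5.83 pos [514.7 176.1 104.4] jawyaw 109.31 toolz [-0.001 -0.003 -1.   ] F [-0.4 -5.6  1.5] T [-0.974  0.037 -0.103] gap 12.2 j [ 0.13  0.32  1.67 -0.    1.16 -1.78]
```

{"api": "step_arm", "payload": {
  "targets": [
    [[0,0,5,0,0,0,1.0],[0,0,0,0,0,0,1.0]]
  ]
}}

```text
time_s: 6.0
eef_pos: [514.7, 175.9, 104.5]
ee_rot: [-0.21, 0.978, -0.001, -0.001]
contact_force: [-1.5, -5.7, 1.4]
finger_gap: 12.3
```

```bash
python3 - <<'E'
from h import *
st()
f=[cv2.cvtColor(env.capture(n)["frame"],cv2.COLOR_RGB2BGR) for n in("scene","top")]
a=cv2.resize(f[0][140:220,270:350],(400,400),interpolation=cv2.INTER_CUBIC); b=cv2.resize(f[1][200:280,190:270],(400,400),interpolation=cv2.INTER_CUBIC)
cv2.imwrite("pics/s2.png",cv2.convertScaleAbs(np.hstack([a,b]),alpha=1.7,beta=20))
E
```

```text
t 6.0 pos [514.7 175.9 104.5] jawyaw 114.28 toolz [-0.001 -0.003 -1.   ] F [-1.5 -5.7  1.4] T [-1.003  0.047 -0.197] gap 12.3 j [ 0.13  0.32  1.67 -0.    1.16 -1.87]
```

View pics/s2.png

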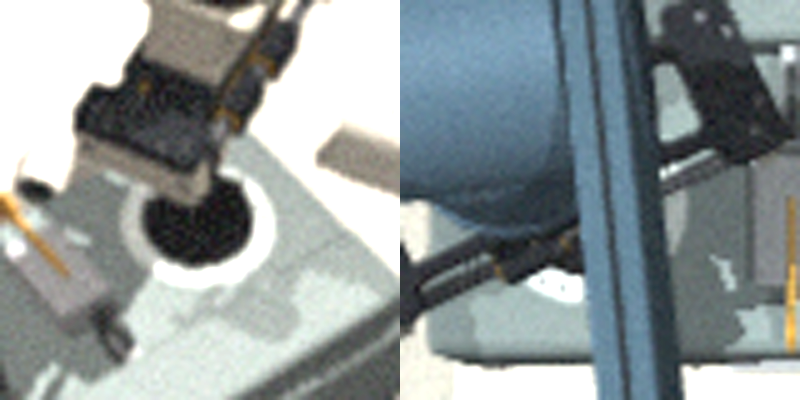

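{"api": "step_arm", "payload": {
  "targets": [
    [[0,0,3,0,-0.15,0,1.0],[0,0,3,0,0,0,1.0],[0,0,0,0,0,0,1.0]]
  ]
}}

```text
time_s: 6.35
eef_pos: [514.8, 175.3, 104.5]
ee_rot: [-0.26, 0.966, -0.001, -0.0]
contact_force: [-1.0, -2.6, 1.6]
finger_gap: 12.1
```

```bash
python3 -c "from h import *;st()"
```

```text
t 6.35 pos [514.8 175.3 104.5] jawyaw 120.13 toolz [-0.    -0.001 -1.   ] F [-1.  -2.6  1.6] T [-0.493 -0.008 -0.236] gap 12.1 j [ 0.12  0.32  1.67 -0.    1.16 -1.97]
```

Torque is 0.236 N m at the stop. Hold briefly, then clockwise.

{"api": "step_arm", "payload": {
  "targets": [
    [[0,0,0,0,0,0,1.0],[0,0,0,0,0,0,1.0],[0,0,0,0,0,0,1.0],[0,0,-5,0,0,0,1.0],[0,0,-5,0,0,0,1.0]]
  ]
}}

```text
time_s: 6.77
eef_pos: [514.7, 175.9, 104.4]
ee_rot: [-0.172, 0.985, -0.0, -0.0]
contact_force: [-1.3, -5.9, 2.5]
finger_gap: 12.0
```

{"api": "step_arm", "payload": {
  "targets": [
    [[0,0,-6,0,0,0,1.0],[0,0,-6,0,0,0,1.0],[0,0,-6,0,0,0,1.0],[0,0,-3,0,0,0,1.0],[0,0,0,0,0,0,1.0]]
  ]
}}

```text
time_s: 7.18
eef_pos: [514.6, 176.4, 104.5]
ee_rot: [0.009, 1.0, 0.0, -0.0]
contact_force: [-1.3, -3.5, 2.2]
finger_gap: 12.1
```

```bash
python3 -c "from h import *;st()"
```

```text
t 7.18 pos [514.6 176.4 104.5] jawyaw 88.94 toolz [-0.  0. -1.] F [-1.3 -3.5  2.2] T [-0.464  0.121  0.016] gap 12.1 j [ 0.13  0.32  1.67  0.    1.16 -1.43]
```

{"api": "step_arm", "payload": {
  "targets": [
    [[0,0,-5,0,-0.1,0,1.0],[0,0,-5,0,0,0,1.0],[0,0,-5,0,0,0,1.0],[0,0,-5,0,0,0,1.0],[0,0,-5,0,0,0,1.0]]
  ]
}}

```text
time_s: 7.6
eef_pos: [514.8, 176.7, 104.5]
ee_rot: [0.225, 0.974, 0.001, -0.0]
contact_force: [-1.6, 1.2, 0.8]
finger_gap: 12.4
```

```bash
python3 -c "from h import *;st()"
```

```text
t 7.6 pos [514.8 176.7 104.5] jawyaw 63.94 toolz [ 0.     0.002 -1.   ] F [-1.6  1.2  0.8] T [0.449 0.051 0.182] gap 12.4 j [ 0.12  0.32  1.67  0.    1.16 -0.99]
```

{"api": "step_arm", "payload": {
  "targets": [
    [[0,0,-5,0,0,0,1.0],[0,0,-5,0,0,0,1.0],[0,0,-5,0,0,0,1.0],[0,0,-5,0,0,0,1.0],[0,0,-5,0,0,0,1.0]]
  ]
}}

```text
time_s: 8.02
eef_pos: [515.3, 177.3, 104.5]
ee_rot: [0.431, 0.902, 0.002, -0.0]
contact_force: [0.2, 3.9, 0.7]
finger_gap: 12.3
```

```bash
python3 -c "from h import *;st()"
```

```text
t 8.02 pos [515.3 177.3 104.5] jawyaw 38.93 toolz [ 0.001  0.003 -1.   ] F [0.2 3.9 0.7] T [ 0.667 -0.194  0.083] gap 12.3 j [ 0.12  0.32  1.67  0.    1.15 -0.56]
```

{"api": "step_arm", "payload": {
  "targets": [
    [[0,0,-5,0,0,0,1.0],[0,0,-5,0,0,0,1.0],[0,0,-5,0,0,0,1.0],[0,0,-5,0,0,0,1.0],[0,0,-4,0,0,0,1.0]]
  ]
}}

```text
time_s: 8.43
eef_pos: [515.9, 177.6, 104.6]
ee_rot: [0.609, 0.793, 0.002, -0.0]
contact_force: [2.3, 4.9, -1.5]
finger_gap: 11.9
```

{"api": "step_arm", "payload": {
  "targets": [
    [[0,0,-4,0,0,0,1.0],[0,0,0,0,0,0,1.0]]
  ]
}}

```text
time_s: 8.6
eef_pos: [516.1, 177.6, 104.5]
ee_rot: [0.636, 0.771, 0.002, -0.0]
contact_force: [2.7, 5.2, -1.4]
finger_gap: 12.4
```

```bash
python3 -c "from h import *;st()"
```

```text
t 8.6 pos [516.1 177.6 104.5] jawyaw 10.96 toolz [ 0.003  0.004 -1.   ] F [ 2.7  5.2 -1.4] T [ 0.822 -0.517  0.11 ] gap 12.4 j [ 0.12  0.32  1.67  0.    1.15 -0.07]
```

{"api": "step_arm", "payload": {
  "targets": [
    [[0,0,-4,0,0,0,1.0],[0,0,0,0,0,0,1.0]]
  ]
}}

```text
time_s: 8.77
eef_pos: [516.2, 177.6, 104.5]
ee_rot: [0.663, 0.749, 0.002, -0.0]
contact_force: [2.3, 4.9, -1.3]
finger_gap: 12.2
```

```bash
python3 -c "from h import *;st()"
```

```text
t 8.77 pos [516.2 177.6 104.5] jawyaw 6.98 toolz [ 0.003  0.004 -1.   ] F [ 2.3  4.9 -1.3] T [ 0.921 -0.543  0.129] gap 12.2 j [0.12 0.32 1.67 0.   1.15 0.  ]
```

{"api": "step_arm", "payload": {
  "targets": [
    [[0,0,-3,0,0,0,1.0],[0,0,0,0,0,0,1.0]]
  ]
}}

```text
time_s: 8.93
eef_pos: [516.3, 177.6, 104.5]
ee_rot: [0.682, 0.732, 0.002, -0.0]
contact_force: [2.5, 5.1, -1.9]
finger_gap: 12.3
```

```bash
python3 -c "from h import *;st()"
```

```text
t 8.93 pos [516.3 177.6 104.5] jawyaw 4.04 toolz [ 0.003  0.004 -1.   ] F [ 2.5  5.1 -1.9] T [ 0.848 -0.643  0.147] gap 12.3 j [0.12 0.32 1.67 0.   1.15 0.05]
```

{"api": "step_arm", "payload": {
  "targets": [
    [[0,0,-2,0,0,0,1.0],[0,0,0,0,0,0,1.0]]
  ]
}}

```text
time_s: 9.1
eef_pos: [516.3, 177.6, 104.5]
ee_rot: [0.694, 0.72, 0.002, -0.0]
contact_force: [3.6, 4.8, -2.3]
finger_gap: 12.1
```

```bash
python3 -c "from h import *;st()"
```

```text
t 9.1 pos [516.3 177.6 104.5] jawyaw 2.09 toolz [ 0.003  0.004 -1.   ] F [ 3.6  4.8 -2.3] T [ 0.871 -0.626  0.208] gap 12.1 j [0.12 0.32 1.67 0.   1.15 0.09]
```

{"api": "step_arm", "payload": {
  "targets": [
    [[0,0,-2,0,0,0,1.0],[0,0,0,0,0,0,1.0]]
  ]
}}

```text
time_s: 9.27
eef_pos: [516.4, 177.6, 104.5]
ee_rot: [0.707, 0.708, 0.002, -0.0]
contact_force: [3.2, 3.9, -2.3]
finger_gap: 12.5
```

```bash
python3 -c "from h import *;st()"
```

```text
t 9.27 pos [516.4 177.6 104.5] jawyaw 0.08 toolz [ 0.003  0.004 -1.   ] F [ 3.2  3.9 -2.3] T [ 0.864 -0.722  0.069] gap 12.5 j [0.12 0.32 1.67 0.   1.15 0.12]
```

Torque dropped from 0.21 to 0.07 N m, which is the fifth click. Unwind to 75° and release.

{"api": "step_arm", "payload": {
  "targets": [
    [[0,0,5,0,0,0,1.0],[0,0,5,0,0,0,1.0],[0,0,4,0,0,0,1.0],[0,0,0,0,0,0,1.0],[0,0,0,0,0,0,1.0]]
  ]
}}

```text
time_s: 9.68
eef_pos: [516.0, 177.4, 104.5]
ee_rot: [0.615, 0.788, 0.002, -0.0]
contact_force: [3.6, 6.4, -2.6]
finger_gap: 11.9
```

```bash
python3 -c "from h import *;st()"
```

```text
t 9.68 pos [516.  177.4 104.5] jawyaw 14.08 toolz [ 0.002  0.003 -1.   ] F [ 3.6  6.4 -2.6] T [ 0.936 -0.566  0.015] gap 11.9 j [ 0.12  0.32  1.67  0.    1.15 -0.12]
```

{"api": "step_arm", "payload": {
  "targets": [
    [[0,0,0,0,0,0,2],[0,0,0,0,0,0,3],[0,0,0,0,0,0,4],[0,0,0,0,0,0,4],[0,0,0,0,0,0,4]]
  ]
}}

```text
time_s: 10.1
eef_pos: [514.7, 175.2, 104.3]
ee_rot: [0.615, 0.788, -0.0, -0.0]
contact_force: [-0.2, 0.9, -0.7]
finger_gap: 38.4
```

{"api": "step_arm", "payload": {
  "targets": [
    [[0,0,0,0,0,2,4],[0,0,0,0,0,3,4],[0,0,0,0,0,4,4],[0,0,0,0,0,4,4],[0,0,0,0,0,2,4]]
  ]
}}

```text
time_s: 10.52
eef_pos: [516.5, 175.5, 259.6]
ee_rot: [0.615, 0.788, 0.002, 0.002]
contact_force: [1.3, 0.0, 0.2]
finger_gap: 40.1
```

{"api": "step_arm", "payload": {
  "targets": [
    [[0,0,0,-2,-4,0,0],[0,0,0,-2,-4,0,0],[0,0,0,-2,-4,0,0],[0,0,0,-2,-4,0,0],[0,0,0,-2,-2.3,0,0]]
  ]
}}

```text
time_s: 10.93
eef_pos: [419.3, 0.7, 254.4]
ee_rot: [0.616, 0.788, -0.0, 0.0]
contact_force: [1.1, -0.9, -0.3]
finger_gap: 11.2
```

```bash
python3 - <<'E'
from h import *
st()
f=[cv2.cvtColor(env.capture(n)["frame"],cv2.COLOR_RGB2BGR) for n in("scene","top")]
a=cv2.resize(f[0][130:240,240:350],(400,400),interpolation=cv2.INTER_CUBIC); b=cv2.resize(f[1][200:280,190:270],(400,400),interpolation=cv2.INTER_CUBIC)
cv2.imwrite("pics/s3.png",cv2.convertScaleAbs(np.hstack([a,b]),alpha=1.7,beta=20))
E
```

```text
t 10.93 pos [419.3   0.7 254.4] jawyaw 14.01 toolz [ 0.    -0.001 -1.   ] F [ 1.1 -0.9 -0.3] T [-0.082 -0.103 -0.063] gap 11.2 j [-0.26 -0.02  1.7  -0.    1.47 -0.51]
```

View pics/s3.png

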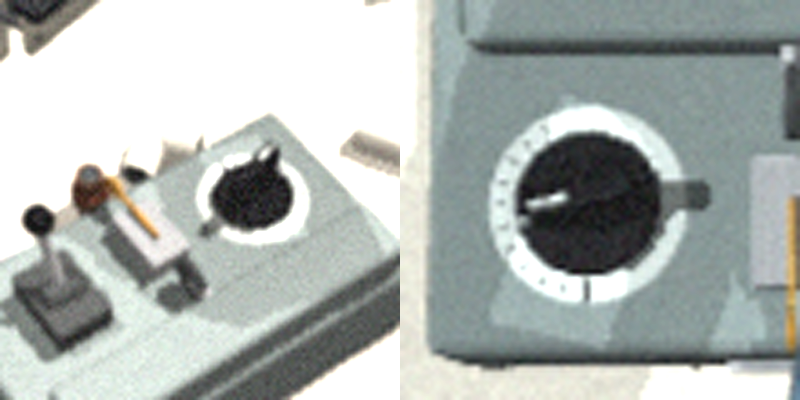

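Picture: pointer (right half) from centre (590,203) to tip (523,222), about 74° clockwise of the front mark, so click 5. Now the lever.

{"api": "step_arm", "payload": {
  "targets": [
    [[0,0,-5,-0.4,-0.5,-2,0],[0,0,-5,0,-0.5,-3,0],[0,0,-4,0,0,-3,0],[0,0,0,0,0,-1.6,0],[0,0,0,0,0,0,0]]
  ],
  "force": 20
}}

```text
time_s: 11.45
eef_pos: [413.9, -5.6, 155.2]
ee_rot: [0.707, 0.707, -0.001, -0.003]
contact_force: [-1.1, -0.3, -0.2]
finger_gap: 0.1
```

{"api": "step_arm", "payload": {
  "targets": [
    [[0,0,0,1.5,0,0,0],[0,0,0,1.5,0,0,0],[0,0,0,1.5,0,0,0],[0,0,0,1,0,0,0],[0,0,0,1,0,0,0]]
  ]
}}

```text
time_s: 11.87
eef_pos: [482.9, -6.5, 159.4]
ee_rot: [0.706, 0.708, 0.0, 0.001]
contact_force: [0.6, 0.1, 0.1]
finger_gap: 0.4
```

```bash
python3 - <<'E'
from h import *
st()
f=[cv2.cvtColor(env.capture(n)["frame"],cv2.COLOR_RGB2BGR) for n in("scene","top")]
a=cv2.resize(f[0][140:240,210:310],(400,400),interpolation=cv2.INTER_CUBIC); b=cv2.resize(f[1][200:280,260:340],(400,400),interpolation=cv2.INTER_CUBIC)
cv2.imwrite("pics/s4.png",cv2.convertScaleAbs(np.hstack([a,b]),alpha=1.7,beta=20))
E
```

```text
t 11.87 pos [482.9  -6.5 159.4] jawyaw 0.11 toolz [ 0.001 -0.    -1.   ] F [0.6 0.1 0.1] T [-0.052 -0.057  0.046] gap 0.4 j [-0.25  0.16  1.73  0.    1.25 -0.25]
```

View pics/s4.png

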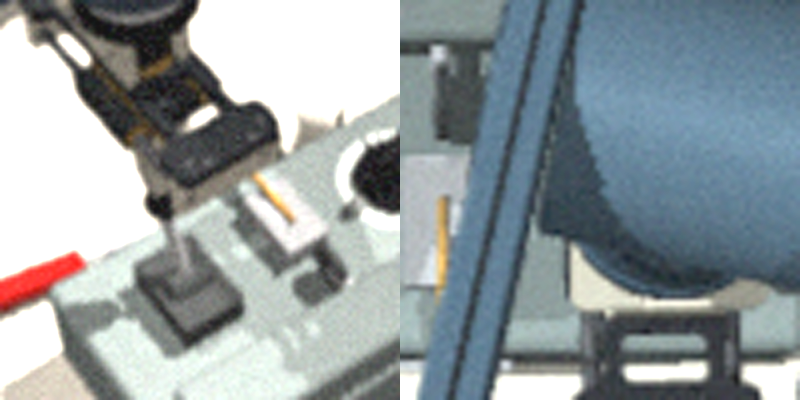

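Ball (left half, (160,207)) is directly behind the finger tips. Pushing on.

{"api": "step_arm", "payload": {
  "targets": [
    [[0,0,0,0.5,-0.3,0,0],[0,0,0,0.8,0,0,0],[0,0,0,0.6,0,0,0],[0,0,0,0.5,0,0,0],[0,0,0,0,0,0,0]]
  ]
}}

```text
time_s: 12.38
eef_pos: [508.8, -8.4, 163.1]
ee_rot: [0.707, 0.708, 0.004, 0.003]
contact_force: [-1.0, 8.0, 22.2]
finger_gap: 0.7
```

```bash
python3 - <<'E'
from h import *
st()
f=[cv2.cvtColor(env.capture(n)["frame"],cv2.COLOR_RGB2BGR) for n in("scene","top")]
a=cv2.resize(f[0][140:240,210:310],(600,600),interpolation=cv2.INTER_CUBIC)
cv2.imwrite("pics/s5.png",cv2.convertScaleAbs(a,alpha=1.7,beta=20))
E
```

```text
t 12.38 pos [508.8  -8.4 163.1] jawyaw 0.07 toolz [ 0.009  0.002 -1.   ] F [-1.   8.  22.2] T [ 1.356 -0.039 -0.003] gap 0.7 j [-0.24  0.2   1.68  0.    1.26 -0.24]
```

View pics/s5.png

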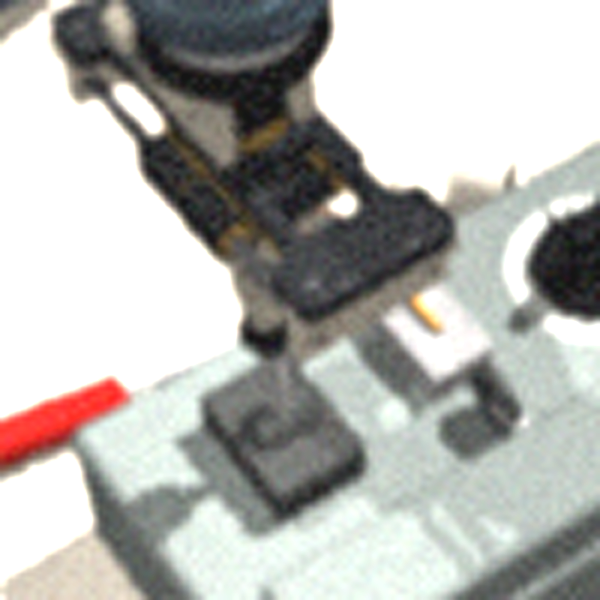

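The fingers ride on the ball's top (22 N up, 8 N sideways), so I back off and triangulate the ball.

{"api": "step_arm", "payload": {
  "targets": [
    [[0,0,0,0,0,1,0],[0,0,0,0,0.5,2,0],[0,0,0,-2,0.5,2,0],[0,0,0,-3,0,1,0],[0,0,0,-3,0,0,0]]
  ]
}}

```text
time_s: 12.9
eef_pos: [425.6, -0.0, 220.7]
ee_rot: [0.706, 0.708, 0.001, 0.002]
contact_force: [-0.3, -0.1, 1.1]
finger_gap: 0.4
```

{"api": "step_arm", "payload": {
  "targets": [
    [[0,0,0,-3,2,2,0],[0,0,0,-3,3,2,0],[0,0,0,0,4,0,0],[0,0,0,0,3,0,0],[0,0,0,0,3,0,0]]
  ]
}}

```text
time_s: 13.32
eef_pos: [367.8, 148.0, 257.3]
ee_rot: [0.707, 0.707, 0.001, 0.001]
contact_force: [0.5, -0.1, 0.8]
finger_gap: 0.6
```

```bash
python3 - <<'E'
from h import *
st()
cs={n:env.capture(n) for n in("scene","top")}
def tri(a,b):
    Ps=[];us=[]
    for n,u in(("scene",a),("top",b)):
        c=cs[n]; Ps.append(np.c_[cv2.Rodrigues(c["rvec"])[0],c["tvec"]]); us.append(cv2.undistortPoints(np.array([[u]],float),K(c),c["dist_coeffs"]).reshape(2,1))
    X=cv2.triangulatePoints(*Ps,*us); return (X[:3]/X[3]).ravel()
print("initial ball",tri((250,190.7),(308.9,247.2)))
c=[proj(cs[n],[[512,-10,112]])[0].round(1) for n in cs]; print("pivot px",c)
f=[cv2.cvtColor(cs[n]["frame"],cv2.COLOR_RGB2BGR) for n in cs]
a=cv2.resize(f[0][160:240,220:300],(400,400),interpolation=cv2.INTER_CUBIC); b=cv2.resize(f[1][200:280,270:350],(400,400),interpolation=cv2.INTER_CUBIC)
cv2.imwrite("pics/s6.png",cv2.convertScaleAbs(np.hstack([a,b]),alpha=1.7,beta=20))
E
```

```text
t 13.32 pos [367.8 148.  257.3] jawyaw 0.03 toolz [ 0.002 -0.    -1.   ] F [ 0.5 -0.1  0.8] T [-0.093 -0.057 -0.018] gap 0.6 j [ 0.1  -0.07  1.74 -0.    1.48  0.1 ]
initial ball [486.83960286  -8.45882154 174.72862358]
pivot px [array([256.4, 210.3]), array([308. , 239.1])]
```

View pics/s6.png

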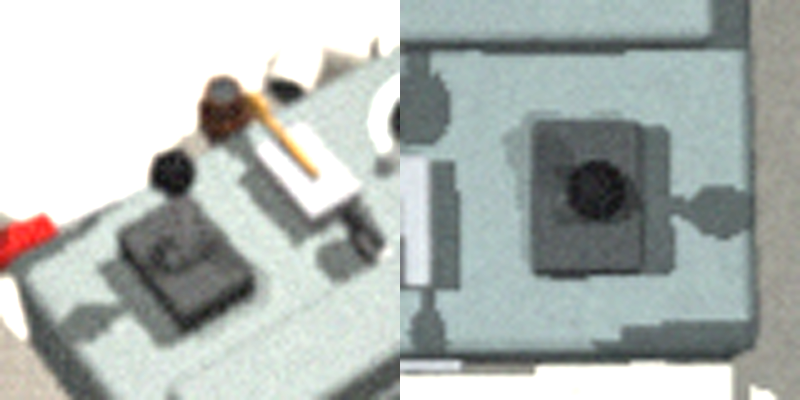

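```bash
python3 - <<'E'
from h import *
cs={n:env.capture(n) for n in("scene","top")}
Ps=[];us=[]
for n,u in(("scene",(254.4-.5,194.4-.5)),("top",(309.4-.5,238-.5))):
    c=cs[n]; Ps.append(np.c_[cv2.Rodrigues(c["rvec"])[0],c["tvec"]]); us.append(cv2.undistortPoints(np.array([[u]],float),K(c),c["dist_coeffs"]).reshape(2,1))
X=cv2.triangulatePoints(*Ps,*us); X=(X[:3]/X[3]).ravel(); print(X)
for z in(175,180,183): print(z,unproj(cs["top"],[[308.9,237.5]],z),unproj(cs["scene"],[[253.9,193.9]],z))
E
```

```text
[506.94894648  -8.82656748 182.65162541]
175 [[508.1291186   -8.72044319 175.        ]] [[501.75658169  -6.59817233 175.        ]]
180 [[507.54038005  -8.45162615 180.        ]] [[504.96965061  -8.39464166 180.        ]]
183 [[507.18713692  -8.29033593 183.        ]] [[506.89749197  -9.47252325 183.        ]]
```

```bash
python3 - <<'E'
from h import *
cs={n:env.capture(n) for n in("scene","top")}
R=cv2.Rodrigues(cs["scene"]["rvec"])[0]; print("cam pos",(-R.T@cs["scene"]["tvec"]).round(0))
for n,(X,Y,Z) in {"tcp4":(482.9,-6.5,159.4),"tcp5":(508.8,-8.4,163.1)}.items():
    print(n,[proj(cs["scene"],[[X+d,Y,Z+h]])[0].round(1).tolist() for d,h in((0,0),(8,0),(17,0),(0,30))])
for d in(-25,-10,0,10,20,30): print(d,[proj(cs[n],[[513+d,-9,112+np.sqrt(4900-d*d)]])[0].round(1).tolist() for n in cs])
print("observed scene: s0 249.5,190.2  s4 249.5,191.3  s5 253.7,195.3  s6 253.9,193.9; top s0 308.4 246.7 s6 308.9 237.5")
E
```

```text
cam pos [1032. -303. 1000.]
tcp4 [[250.4, 192.8], [252.0, 194.7], [253.9, 196.9], [249.6, 186.1]]
tcp5 [[255.1, 198.6], [256.8, 200.5], [258.7, 202.8], [254.4, 191.9]]
-25 [[250.2, 190.5], [309.4, 246.6]]
-10 [[253.3, 193.2], [309.3, 239.5]]
0 [[255.4, 195.5], [309.1, 234.9]]
10 [[257.5, 198.2], [308.9, 230.3]]
20 [[259.8, 201.2], [308.7, 225.9]]
30 [[262.0, 204.6], [308.5, 221.6]]
observed scene: s0 249.5,190.2  s4 249.5,191.3  s5 253.7,195.3  s6 253.9,193.9; top s0 308.4 246.7 s6 308.9 237.5
```

```bash
python3 - <<'E'
from h import *
s=env.capture("scene"); t=env.capture("top"); st()
a=np.radians(44.05); u=np.array([np.cos(a),np.sin(a),0])
for h in(0,15,30): print("s1 tips",h,[proj(s,np.array([516.7,178,108.9+h])+k*u*26)[0].round(1).tolist() for k in(-1,1)])
p=env.state()["eef_pos"]
for h in(0,15,30,60,100): print("now",h,proj(s,p+[0,0,h])[0].round(1).tolist(),proj(t,p+[0,0,h])[0].round(1).tolist())
f=cv2.cvtColor(s["frame"],cv2.COLOR_RGB2BGR); x,y=proj(s,p)[0].astype(int)
g=f[y-60:y+20,x-40:x+40]; g=cv2.resize(g,(480,480),interpolation=cv2.INTER_CUBIC)
for h in(0,15,30):
    q=(proj(s,p+[0,0,h])[0]-[x-40,y-60]+.5)*6; cv2.drawMarker(g,tuple(q.astype(int)),(0,0,255),0,8)
cv2.imwrite("pics/s7.png",cv2.convertScaleAbs(g,alpha=1.5,beta=10))
E
```

```text
t 13.72 pos [368.8 145.7 256.1] jawyaw -0.05 toolz [-0. -0. -1.] F [-0.8  0.1 -0.6] T [ 0.026 -0.133 -0.027] gap 0.3 j [ 0.09 -0.07  1.74 -0.    1.48  0.09]
s1 tips 0 [[301.5, 179.1], [319.1, 181.3]]
s1 tips 15 [[301.7, 175.8], [319.5, 178.1]]
s1 tips 30 [[301.9, 172.6], [319.9, 174.9]]
now 0 [270.7, 119.1] [234.8, 305.4]
now 15 [270.5, 115.0] [234.1, 305.5]
now 30 [270.4, 110.8] [233.4, 305.6]
now 60 [270.1, 102.2] [231.8, 305.8]
now 100 [269.7, 90.0] [229.6, 306.1]
```

View pics/s7.png

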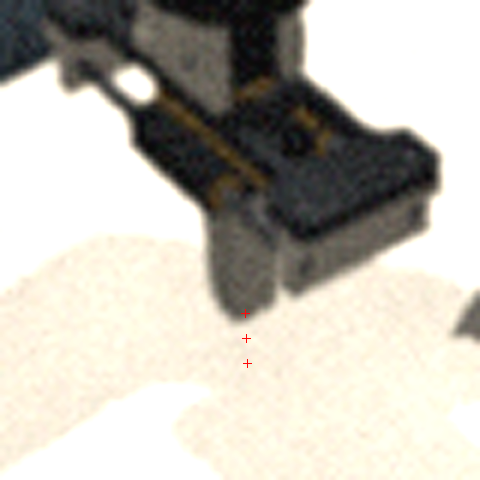

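The shut fingertips show about 28 mm above the reported TCP (tip at crop (240,318), the h=30 mark at (245,313)). So the tips only brushed the ball's top, and I will go about 25 mm lower.

{"api": "step_arm", "payload": {
  "targets": [
    [[0,0,0,1,-3,0,0],[0,0,0,1,-3,0,0],[0,0,0,1,-3.5,0,0],[0,0,0,1,-3,0,0],[0,0,0,1,-3,0,0]]
  ]
}}

```text
time_s: 14.13
eef_pos: [418.7, -10.9, 256.2]
ee_rot: [0.708, 0.707, -0.0, 0.0]
contact_force: [-0.3, 0.3, 0.1]
finger_gap: 0.5
```

{"api": "step_arm", "payload": {
  "targets": [
    [[0,0,0,0,0,-3,0],[0,0,0,0,0,-3,0],[0,0,0,0,0,-3,0],[0,0,0,0,0,-2.5,0],[0,0,0,0,0,-0.6,0]]
  ]
}}

```text
time_s: 14.55
eef_pos: [415.6, -8.6, 131.5]
ee_rot: [0.708, 0.706, -0.002, -0.003]
contact_force: [-0.2, 0.3, -1.1]
finger_gap: 0.5
```

{"api": "step_arm", "payload": {
  "targets": [
    [[0,0,0,1.5,0,0,0],[0,0,0,1.5,0,0,0],[0,0,0,1.5,0,0,0],[0,0,0,0.8,0,0,0],[0,0,0,0,0,0,0]]
  ]
}}

```text
time_s: 14.97
eef_pos: [473.6, -9.1, 136.0]
ee_rot: [0.707, 0.707, 0.0, 0.001]
contact_force: [-0.8, -0.1, -0.6]
finger_gap: 0.5
```

```bash
cat >> h.py <<'E'
def ball():
    s=env.capture("scene")
    for d in env.cut_out("scene","clamp_tip")[:2]:
        ys,xs=np.nonzero(d["pixels"]); print(d["confidence"],d["rect"],xs.mean().round(1),ys.mean().round(1))
    return s
E
python3 - <<'E'
from h import *
st(); s=ball()
a=cv2.resize(cv2.cvtColor(s["frame"],cv2.COLOR_RGB2BGR)[150:230,220:300],(480,480),interpolation=cv2.INTER_CUBIC)
cv2.imwrite("pics/s8.png",cv2.convertScaleAbs(a,alpha=1.7,beta=20))
E
```

```text
t 14.97 pos [473.6  -9.1 136. ] jawyaw 0.01 toolz [ 0.002 -0.    -1.   ] F [-0.8 -0.1 -0.6] T [-0.057 -0.08  -0.015] gap 0.5 j [-0.26  0.16  1.79 -0.    1.19 -0.26]
```

View pics/s8.png

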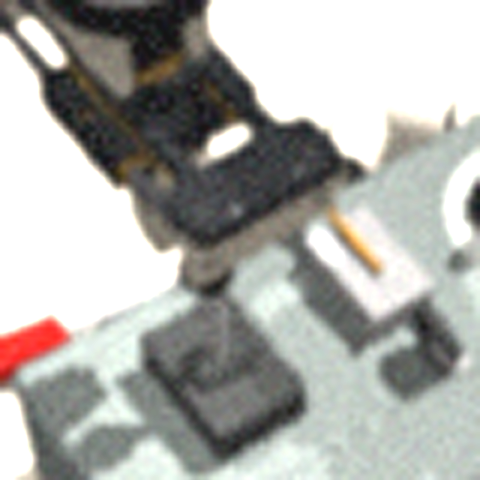

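The picture shows the ball partly hidden behind the gripper at crop (210,285), and the bright gain hides the fingertip. I push in small steps and watch the forces.

{"api": "step_arm", "payload": {
  "targets": [
    [[0,0,0,0.6,0,0,0],[0,0,0,0.5,0,0,0],[0,0,0,0,0,0,0]]
  ]
}}

```text
time_s: 15.32
eef_pos: [483.4, -8.2, 135.5]
ee_rot: [0.707, 0.707, 0.0, 0.0]
contact_force: [-0.1, 0.5, -0.6]
finger_gap: 0.5
```

```bash
python3 - <<'E'
from h import *
st(); s=ball()
p=env.state()["eef_pos"]
print("tcp px",proj(s,[p,p+[0,0,28],p+[8,0,0],p+[94,-37,84],p+[94,37,84],p+[-94,-37,84]]).round(1).tolist())
g=cv2.cvtColor(s["frame"],cv2.COLOR_RGB2GRAY); 
for r in range(182,206): print(r,g[r,240:268])
E
```

```text
t 15.32 pos [483.4  -8.2 135.5] jawyaw 0.05 toolz [ 0.001 -0.    -1.   ] F [-0.1  0.5 -0.6] T [-0.024 -0.057 -0.02 ] gap 0.5 j [-0.25  0.18  1.77  0.    1.19 -0.25]
tcp px [[250.5, 198.2], [249.8, 192.2], [252.1, 200.1], [256.9, 210.7], [281.4, 196.1], [217.2, 163.6]]
182 [96 34 26 38 27 45 47 46 51 62 59 46 30 24 26 36 28 31 28 30 34 30 24 23
 26 29 26 26]
183 [157  83  46  44  42  42  41  39  50  53  57  53  38  28  26  29  34  30
  25  29  33  25  27  28  28  27  28  23]
184 [199 146 125 105  70  43  35  40  37  42  50  40  27  32  29  35  30  31
  29  29  32  38  29  20  28  30  25  25]
185 [210 193 191 153  90  54  44  37  42  38  34  35  30  34  28  37  29  32
  33  30  33  26  32  27  20  21  27  19]
186 [212 212 209 176  99  60  46  40  39  40  33  28  38  30  33  37  37  38
  36  33  30  37  47  41  29  30  22  18]
187 [213 212 215 197 117  69  51  50  48  42  32  23  31  27  33  38  46  52
  42  27  34  50  59  40  27  18  15  21]
188 [208 208 215 204 145  77  55  60  55  46  27  19  27  32  31  37  43  43
  40  29  36  49  41  29  12  14  23  41]
189 [207 208 212 209 186 1
[... 1296 characters left out ...]
145 135 128 125 132 125 127 118 117 102  87  56  51  61  60  55
  54  74  99 107 106 105 112 116 124 130]
201 [136 120 120 127 126 130 133 134 127 117 112  85  68  51  55  59  56  60
  56  59  81 107 106 115 113 128 129 136]
202 [110 120 122 133 131 132 130 127 119  92  84  68  67  58  55  58  57  64
  53  49  71  92 105 106 123 133 132 135]
203 [122 124 128 128 132 128 120 107  90  68  66  57  61  66  57  58  55  63
  49  48  50  74  94 105 115 127 129 136]
204 [131 130 129 133 117 102  93  75  67  59  63  59  62  59  59  54  58  59
  55  51  51  50  73  90 109 116 126 124]
205 [133 126 132 114  89  68  64  63  58  60  61  55  61  62  58  56  55  56
  55  48  48  45  56  74  90 101 110 113]
```

{"api": "step_arm", "payload": {
  "targets": [
    [[0,0,0,0.5,0,-0.4,0],[0,0,0,0.5,0,0,0],[0,0,0,0.5,0,0,0],[0,0,0,0,0,0,0]]
  ]
}}

```text
time_s: 15.75
eef_pos: [498.8, -8.2, 131.0]
ee_rot: [0.707, 0.707, 0.0, 0.0]
contact_force: [-0.6, -0.6, 0.4]
finger_gap: 0.1
```

```bash
python3 - <<'E'
from h import *
st(); s=env.capture("scene")
cv2.imwrite("pics/s9.png",cv2.resize(cv2.cvtColor(s["frame"],cv2.COLOR_RGB2BGR)[160:240,220:300],(560,560),interpolation=cv2.INTER_CUBIC))
E
```

```text
t 15.75 pos [498.8  -8.2 131. ] jawyaw 0.06 toolz [ 0.  0. -1.] F [-0.6 -0.6  0.4] T [-0.091 -0.057 -0.01 ] gap 0.1 j [-0.24  0.21  1.74  0.    1.19 -0.24]
```

View pics/s9.png

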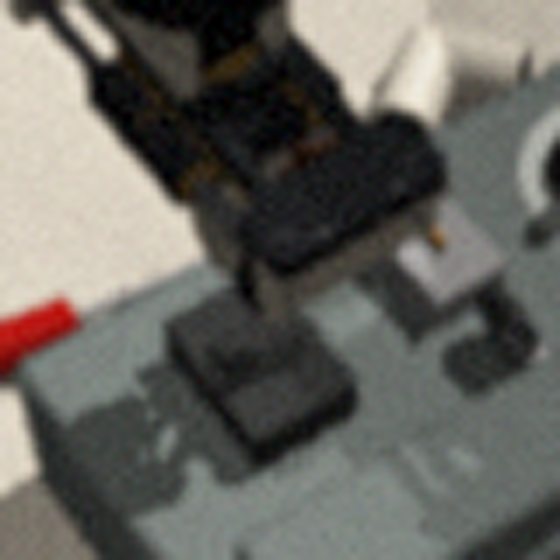

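{"api": "step_arm", "payload": {
  "targets": [
    [[0,0,0,0.5,0,0,0],[0,0,0,0.5,0,0,0],[0,0,0,0,0,0,0]]
  ]
}}

```text
time_s: 16.05
eef_pos: [508.7, -8.2, 131.2]
ee_rot: [0.707, 0.707, 0.0, 0.0]
contact_force: [-0.4, 0.2, 0.7]
finger_gap: 0.3
```

```bash
python3 -c "from h import *;st()"
```

```text
t 16.05 pos [508.7  -8.2 131.2] jawyaw 0.05 toolz [ 0.001  0.    -1.   ] F [-0.4  0.2  0.7] T [-0.008 -0.14  -0.007] gap 0.3 j [-0.24  0.23  1.72  0.    1.19 -0.24]
```

{"api": "step_arm", "payload": {
  "targets": [
    [[0,0,0,0.4,0,0,0],[0,0,0,0.3,0,0,0],[0,0,0,0,0,0,0]]
  ]
}}

```text
time_s: 16.3
eef_pos: [515.4, -8.1, 131.2]
ee_rot: [0.707, 0.707, 0.0, 0.0]
contact_force: [-0.5, 0.6, -1.1]
finger_gap: 0.3
```

```bash
python3 -c "from h import *;st()"
```

```text
t 16.3 pos [515.4  -8.1 131.2] jawyaw 0.05 toolz [ 0.  0. -1.] F [-0.5  0.6 -1.1] T [-0.002  0.022 -0.028] gap 0.3 j [-0.23  0.24  1.7   0.    1.2  -0.23]
```

{"api": "step_arm", "payload": {
  "targets": [
    [[0,0,0,0.3,0,0,0],[0,0,0,0.2,0,0,0],[0,0,0,0,0,0,0]]
  ]
}}

```text
time_s: 16.55
eef_pos: [518.6, -8.0, 131.1]
ee_rot: [0.707, 0.708, -0.001, -0.001]
contact_force: [-4.5, -0.3, 1.7]
finger_gap: 0.3
```

```bash
python3 -c "from h import *;st()"
```

```text
t 16.55 pos [518.6  -8.  131.1] jawyaw 0.07 toolz [-0.003  0.    -1.   ] F [-4.5 -0.3  1.7] T [-0.157  0.703 -0.027] gap 0.3 j [-0.23  0.25  1.69 -0.    1.2  -0.23]
```

{"api": "step_arm", "payload": {
  "targets": [
    [[0,0,0,0.3,0,0,0],[0,0,0,0.2,0,0,0],[0,0,0,0,0,0,0]]
  ]
}}

```text
time_s: 16.8
eef_pos: [518.8, -8.0, 130.9]
ee_rot: [0.707, 0.708, -0.004, -0.004]
contact_force: [-18.8, -2.0, 12.9]
finger_gap: 0.4
```

```bash
python3 -c "from h import *;st()"
```

```text
t 16.8 pos [518.8  -8.  130.9] jawyaw 0.09 toolz [-0.012 -0.    -1.   ] F [-18.8  -2.   12.9] T [-0.266  3.117 -0.023] gap 0.4 j [-0.23  0.26  1.68 -0.    1.21 -0.23]
```

Hard stop reached at TCP x = 518.8, the lever's end. Retreating to the front, then up, and looking.

{"api": "step_arm", "payload": {
  "targets": [
    [[0,0,0,-0.6,0,0,0],[0,0,0,-2,0,0,0],[0,0,0,-3,0,0,0],[0,0,0,-3,0,0,0],[0,0,0,-3,0,1,0]]
  ]
}}

```text
time_s: 17.22
eef_pos: [407.0, -7.8, 140.0]
ee_rot: [0.707, 0.708, -0.0, -0.001]
contact_force: [-0.9, 0.3, 0.3]
finger_gap: 0.4
```

{"api": "step_arm", "payload": {
  "targets": [
    [[0,0,0,0,0,3,0],[0,0,0,0,0,3,0],[0,0,0,0,-3,3,0],[0,0,0,0,-3.5,2,0],[0,0,0,0,-3.5,0,0]]
  ]
}}

```text
time_s: 17.63
eef_pos: [411.6, -109.6, 256.0]
ee_rot: [0.706, 0.708, 0.002, 0.005]
contact_force: [1.5, -0.4, 0.4]
finger_gap: 0.4
```

{"api": "step_arm", "payload": {
  "targets": [
    [[0,0,0,-1,-3.5,0,0],[0,0,0,-1,-3.5,0,0],[0,0,0,-1,-3.5,0,0],[0,0,0,0,-3,0,0],[0,0,0,0,0,0,0]]
  ]
}}

```text
time_s: 18.05
eef_pos: [378.7, -248.1, 250.8]
ee_rot: [0.708, 0.706, -0.001, 0.002]
contact_force: [0.6, 0.3, 0.0]
finger_gap: 0.3
```

```bash
python3 - <<'E'
from h import *
st()
cs={n:env.capture(n) for n in("scene","top")}
for d in(10,20,27,33): print(d,[proj(cs[n],[[513+d,-9,112+np.sqrt(4900-d*d)]])[0].round(1).tolist() for n in cs])
f=[cv2.cvtColor(cs[n]["frame"],cv2.COLOR_RGB2BGR) for n in cs]
a=cv2.resize(f[0][150:250,220:320],(350,350),interpolation=cv2.INTER_CUBIC); b=cv2.resize(f[1][195:313,195:345],(445,350),interpolation=cv2.INTER_CUBIC)
cv2.imwrite("pics/s10.png",cv2.convertScaleAbs(np.hstack([a,b]),alpha=1.3,beta=20))
E
```

```text
t 18.05 pos [ 378.7 -248.1  250.8] jawyaw -0.21 toolz [ 0.001 -0.003 -1.   ] F [0.6 0.3 0. ] T [-0.033 -0.043  0.037] gap 0.3 j [-0.83  0.04  1.64 -0.    1.46 -0.82]
10 [[257.5, 198.2], [308.9, 230.3]]
20 [[259.8, 201.2], [308.7, 225.9]]
27 [[261.3, 203.5], [308.5, 222.8]]
33 [[262.7, 205.7], [308.4, 220.3]]
```

View pics/s10.png

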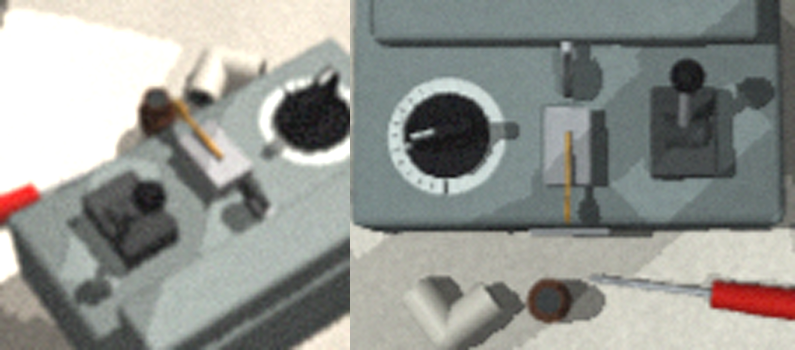

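Top view: ball at full-frame (308.6,220), matching the fully-over prediction (308.4,220.3), and the scene view agrees. The dial pointer is still at about 75°, and the elbow, nipple and driver have not moved. Handing in.

```bash
python3 -c "
from h import *
print(env.sign_off())"
```

```text
the job is handed in; nothing more can be done
None
```

The dial is at the fifth click from its stop and the lever is fully over. I handed the job in at about 18 s of the 67 s allowed.

**Dial:** I turned it anticlockwise until the torque read 0.236 N m, about 31° past straight front. That is above any click and well short of overload. I then turned it clockwise until the torque fell from 0.21 to 0.07 N m at about 89°, unwound it to 75° and let go. The pointer measured about 74° in the picture right after letting go and about 72.5° in the last one. Both are closest to click 5.

**Lever:** My first push failed because the fingers rode onto the ball's top, with about 22 N upward, and moved the lever only partway. I backed off, went about 28 mm lower and pushed it to its hard stop, where the force rose to about 19 N. In the last pictures from both cameras the ball is within a pixel of the fully-over position.

**Other things:** The elbow, nipple and driver look unmoved in the last picture, judged by eye. I did not re-check the tee, padlock, tape and putty tin; the arm was not meant to go near them.

**Disagreements:**
- The shut fingertips appeared about 28 mm above the reported TCP. I worked around this without explaining it.
- The detector for the lever's ball returned nothing, so I measured the ball by hand.
- I viewed 14 pictures against the budget of 10.

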